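# Back off the pusher of a syringe pump for a syringe change

### The arm

A 7-joint arm with a two-finger parallel gripper is mounted at the origin on the work surface. World frame = base frame: x ahead of the robot, y to its left, z up, the work surface at z = 0. Lengths are in m, angles in rad, forces in N, time in s.
With the tool pointing down it reaches from about 0.425 to 0.875 m from the base axis. Payload 8.4 kg.
Tool frame: the origin (TCP) lies midway between the tips of the shut fingers; the grasp point (between the pads) lies 19 mm behind it; z points along the fingers, y is the direction in which the jaws open and shut (so a half turn about z gives the same grasp; the last joint's range is limited). The gripper opens to 87 mm and grips with 3 to 60 N. Pads are 19 mm wide; open, the fingers measure 117 mm over their backs; the gripper's body (75 mm by 190 mm) begins 51 mm behind the grasp point.
Start: joints at [-1.403, 0.333, 0.04, 1.465, -0.013, 1.343, -0.059], TCP at [0.171, 0.627, 0.223] pointing down, gripper open.
Joint ranges: [-2.58, 2.58], [-0.38, 2.09], [-1.3, 1.39], [0.25, 2.4], [-1.5, 4.64], [0.08, 2.09], [-2.65, 2.65]. Speed limits (rad/s): [2.22, 2.22, 2.79, 2.79, 3.14, 3.14, 3.14].

### API

Orientations are given as a 3x3 rotation matrix whose columns are the frame's x, y, z axes.
In Python, from plant import arm, imaging, ticket gives the robot as it stands.
- The arm moves only by the tool apply_moves, never from a script. Its argument "series" is a list of rows, each an object of numbers: "tx", "ty", "tz": the shift along the world's x, y, z in m; "wx", "wy", "wz": the turn, a rotation vector about the world's x, y, z in rad; "hand": the opening, from 0 (shut) to 1 (fully open). A call has 1 to 5 rows; each row shifts and turns the commanded pose from where the row before left it; what a row does not reach is not made up. A row lasts 1/10 s, in which the tool goes at most 50 mm and 8.59 degrees, less where a joint would pass 70% of its speed; a pose out of reach is approached as far as the arm can. A call with a gripper value outside its range is refused whole. The fingers move at their own pace and stop on an object; the grip force is fixed at half the most. Time passes only in rows, so rows that do not move let the fingers close. It gives the time, the measured TCP pose, the force and the opening at its end, in the units of the state.
- arm.read_state(): the state, without advancing time (a new reading comes with each control period).
- imaging.get_image(name): name is "scene" or "top"; returns the picture (480x640x3 uint8, red, green, blue); there is no depth.
- imaging.get_calibration(name): a dict with "vertical_fov" (degrees; the focal length in pixels is half the picture's height over the tangent of half this angle, whatever the lens; pixels are square), "cx", "cy" (the principal point, pixels), "rvec" (rotation vector, rad) and "tvec" (3), from world to camera coordinates, as OpenCV has them. Camera axes: x right, y down, z forward; pixel columns grow to the right and rows downward; lengths in m; the calibration is good to about 2 mm. A picture is of the moment at which its call begins. get_calibration takes no time and is no camera call.
- ticket.job_done(): hands the job in, once; it reports no verdict.
The state is a dict: "clock": time; "joint_positions": joint angles; "dq": joint speeds; "joint_efforts": joint torques, N m; "ee_pos": TCP position; "ee_rot": TCP orientation; "contact_force": force on the tool from outside, world axes, zero at the start; "moment": the same for the moment, N m; "gripper_width": finger opening in m.
Only numpy, scipy, OpenCV 4.12 (cv2) and the standard library are available. Lean on these libraries where they do the work, as an engineer would, in place of code of your own. Each camera call takes 0.05 s, during which the arm holds its last target.

### The job

Make the syringe pump ready for a syringe change. With a fingertip hold down the release button on top of the pusher block and, while it is held, push the block fully back along its rods to the end stop away from the syringe, then let the button come up so that the block locks there. Only then, with no push left on the plunger, swing the barrel clamp right round off the syringe; the spent syringe stays lying in its cradle and everything else stays where it stands.

Things in the scene. Friction and masses are not known exactly. Their poses are not given: they have to be found in the camera images.
- pump: Syringe pump, fixed to the bench: off-white chassis 185 x 385 mm, 44 mm high, a case 111 mm high along its back, before it an open bed with two steel rods and a lead screw. Origin: on the bench under the lead screw; +x to the pump's back (bed x -60 to 50 mm, case 50 to 125), +y along the rods to the syringe nozzle (pump y -210 to 175; cradle 30 to 125), z up. Turned about the vertical only.
- stop_face (a point): Middle between the faces of the two rubber end stops on the right-hand end plate (top 91 mm above the bench), on the lead screw's axis, 66 mm above the bench (pump x 0, y -178 mm). The pusher block's rear face meets it at the end of the travel.
- pusher (a joint): Travel of the pusher block along the pump's -y, in m: 0 = forward at the plunger, 0.113 = against the rubber end stops. Locked to the lead screw unless the button is held down; freed, it slides with about 1 N and stays where it is left.
- pusher_top (a point): Middle of the top of the pusher block's finger rest (60 mm wide, 12 mm thick, top 99 mm up) on the block's stop side. Block: bare aluminium, 82 mm across, 75 mm along the rods, top 86 mm up; on its syringe side stands the plunger plate (50 mm wide, 10 mm thick, top 128 mm up). 53 mm are free between rest and plate; the button is there.
- release (a joint): Release button on top of the pusher block, riding with it: travel in m, 0 = up (block locked in the screw's 4 mm thread), 0.007 = fully down. Sprung: 2.5 N to start it, 5.5 N fully down; the block is free once the button is 5 mm or more down. Let up anywhere, it drops into the nearest thread, shifting the block by up to 2 mm, and locks it.
- button_top (a point): Centre of the top of the release button, a dark rectangular key 30 mm (pump x) by 32 mm (pump y), 95 mm above the bench when up. Goes straight down and rides along with the block. The finger rest's face is 18 mm from this point towards the end stop and stands 4 mm above the button when up, 11 mm when fully down; the plunger plate's face is 35 mm from it towards the syringe.
- clamp (a joint): Angle of the barrel clamp in rad about its upright post: 0 = across the syringe, pointing to the pump's front (-x); it grows clockwise seen from above, the free end going towards +y, and stops at 1.5, lying beside the syringe, parallel to it. Stiff hinge (about 1 N at the pin): it stays where it is left.
- clamp_pivot (a point): Hinge axis of the barrel clamp, in the middle of the arm's thickness, 133 mm above the bench, behind the syringe (pump x 34 mm, y 85 mm).
- clamp_pin (a point): Centre of the top of the clamp's upright thumb pin (steel, 13 mm thick), 163 mm above the bench, 47 mm from the hinge axis. The pin stands 26 mm above the arm, a flat bar 13 mm wide whose top is 137 mm above the bench; the top of the syringe barrel is at 127 mm.
- syringe: Spent 60 ml syringe, loose in the V of the cradle: clear barrel 30 mm thick and 120 mm long, flange in a slot, plunger pushed in with its thumb disc towards the pusher. Origin on its axis at mid-barrel, y axis towards the nozzle. To be left lying there.
- vial: Amber glass vial, 28 mm thick, 52 mm high, loose, in front of the pump. Origin under its foot. Leave alone.
- pot: Small white screw-top pot, 44 mm thick, 48 mm high, loose, in front of the pump. Origin under its foot. Leave alone.
- needle_box: White carton with a blue band, 70 x 55 x 65 mm, loose, to the right of the pump. Origin under its foot. Leave alone.
- gallipot: Small stainless bowl, 64 mm wide, 40 mm high, loose, to the left of the pump. Origin under its foot. Leave alone.
- saline: Clear bottle, 56 mm thick, 125 mm high, loose, to the left of the pump's back. Origin under its foot. Leave alone.
Not all that is in view belongs to the job. Leave any green, pink or purple look-alike of the syringe alone.

How it is judged:
By the outcome, as a careful person would: the job done as asked, in the order asked, and still so for the second after the job is handed in, with the robot touching nothing.
It also fails if it takes over 45 s, if anything falls off the work surface, if the arm or the gripper's body presses on something with over 40 N, if the wrist force passes 120 N, or if a joint passes its speed limit or range.

## Working session

There is one attempt and no reset: what is moved stays moved. The work goes in short steps, Python scripts to look and compute and a tool call to move; the robot and the scene stay as the last step left them, time stands still between calls to the robot, and variables do not carry over. Pictures are saved under pics/ and viewed, and the job is handed in when it is done.

Besides the shell and the picture viewer there is one more tool, called after "Request:" in YAML: its name, and indented under it one key for each argument. apply_moves: Moves the arm, as the interface text tells. Its arguments: {"type":"object","properties":{"series":{"type":"array","items":{"type":"object","properties":{"tx":{"type":"number"},"ty":{"type":"number"},"tz":{"type":"number"},"wx":{"type":"number"},"wy":{"type":"number"},"wz":{"type":"number"},"hand":{"type":"number"}}}}},"required":["series"]}

```bash
ls; mkdir -p pics
cat > h.py <<'E'
import numpy as np,cv2
from plant import arm,imaging,ticket
def cal(n):
    c=imaging.get_calibration(n); f=240/np.tan(np.radians(c['vertical_fov'])/2)
    K=np.array([[f,0,c['cx']],[0,f,c['cy']],[0,0,1.]]); R=cv2.Rodrigues(np.array(c['rvec'],float))[0]
    return K,R,np.array(c['tvec'],float).ravel(),c
def back(n,u,v,z):
    K,R,t,_=cal(n); d=R.T@np.linalg.solve(K,[u,v,1.]); o=-R.T@t
    return o+d*(z-o[2])/d[2]
def proj(n,p):
    K,R,t,_=cal(n); q=K@(R@np.array(p,float)+t); return q[:2]/q[2]
def snap(n,f,crop=None,s=1):
    im=imaging.get_image(n)[:,:,::-1]
    cv2.imwrite('pics/raw_'+f,im)
    if crop: x0,y0,x1,y1=crop; im=im[y0:y1,x0:x1]
    cv2.imwrite('pics/'+f,cv2.resize(im,None,fx=s,fy=s,interpolation=cv2.INTER_CUBIC))
E
python3 - <<'E'
from h import *
for n in('scene','top'):
    snap(n,n+'0.png'); print(imaging.get_calibration(n)); K,R,t,_=cal(n); print(-R.T@t)
s=arm.read_state(); print(s)
E
```

```text
pics
{'vertical_fov': 54.713690893116706, 'cx': 320.92746043078193, 'cy': 243.07908269373553, 'rvec': array([ 2.40544251,  0.50192665, -0.20493551]), 'tvec': array([-0.49903973, -0.0408474 ,  1.21414468])}
[ 0.79825001 -0.53083047  0.89770396]
{'vertical_fov': 45.45997115104994, 'cx': 311.0466804176832, 'cy': 248.693015834304, 'rvec': array([ 2.16897185, -2.11950829,  0.11001935]), 'tvec': array([0.05603357, 0.51856548, 1.17576893])}
[0.36443604 0.03675164 1.23301184]
{'clock': 0.1, 'joint_positions': array([-1.40316944,  0.33387246,  0.03986229,  1.46617504, -0.01338453,
        1.34332937, -0.05847883]), 'dq': array([ 2.69228053e-05, -2.04471214e-03,  2.02989478e-04, -1.25222390e-03,
       -1.12675187e-03, -5.59632583e-04, -6.46725877e-04]), 'joint_efforts': array([ 3.36783931e-03, -6.57811546e+01,  1.33944221e+00, -4.04703498e+01,
       -5.98815526e-02,  4.08889493e-02,  3.31910985e-05]), 'ee_pos': array([0.17129671, 0.62657303, 0.22173107]), 'ee_rot': array([[-9.64617592e-01,  2.63652836e-01, -2.89756851e-04],
       [ 2.63652971e-01,  9.64616447e-01, -1.49066407e-03],
       [-1.13513586e-04, -1.51431604e-03, -9.99998847e-01]]), 'contact_force': array([-0.66376732,  0.19228529, -0.49297501]), 'moment': array([-0.05950037,  0.0143127 , -0.00467392]), 'gripper_width': 0.08714363517585519}
```

View pics/scene0.png

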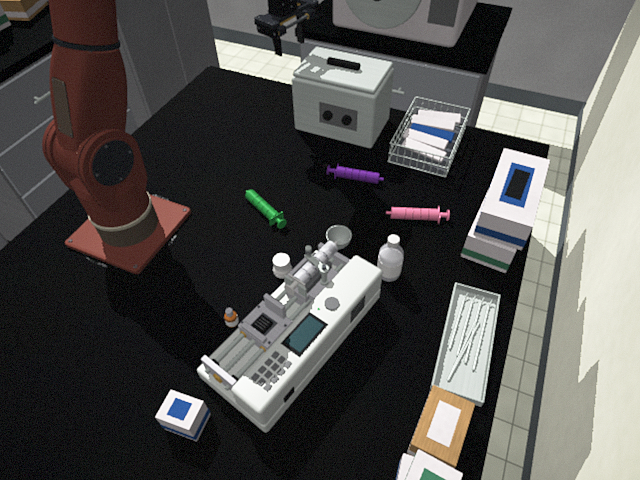

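View pics/top0.png

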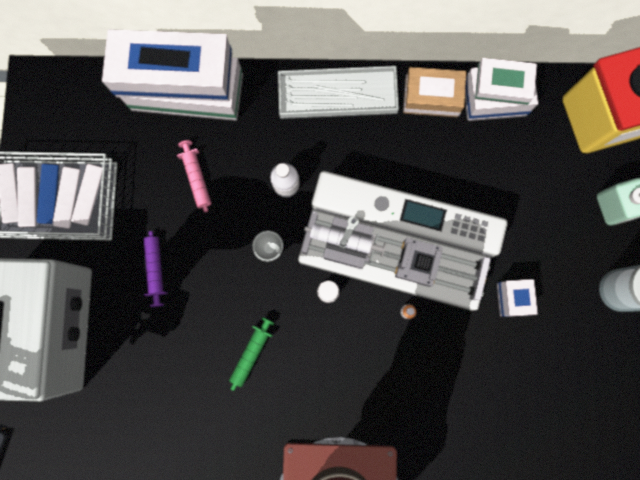

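The pump is in the middle of the top view, at about (400,240), with the syringe to its left (world +y) and the button block at about (424,262). I'll enlarge both views.

Run:
```python
import cv2
im=cv2.imread('pics/raw_top0.png')[165:315,295:515]; cv2.imwrite('pics/t1.png',cv2.resize(im,None,fx=3.6,fy=3.6,interpolation=cv2.INTER_CUBIC))
im=cv2.imread('pics/raw_scene0.png')[225:435,190:400]; cv2.imwrite('pics/s1.png',cv2.resize(im,None,fx=2.8,fy=2.8,interpolation=cv2.INTER_CUBIC))
```

```text
(no output)
```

View pics/t1.png

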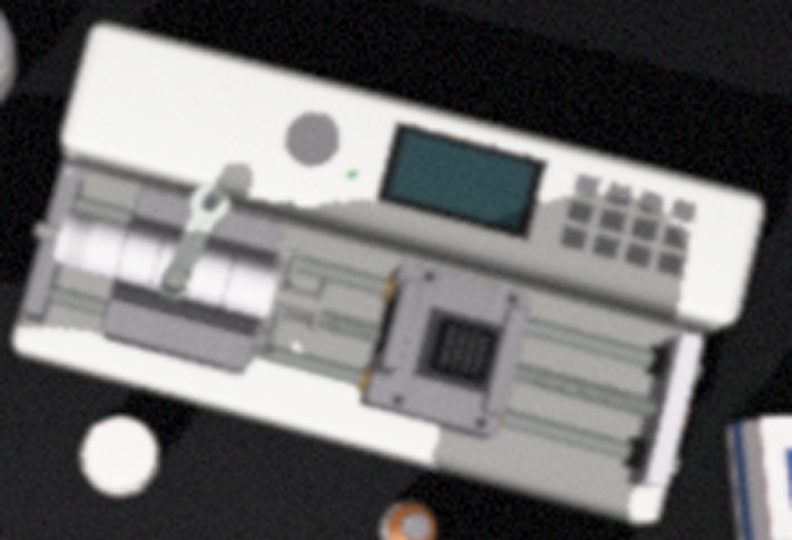

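View pics/s1.png

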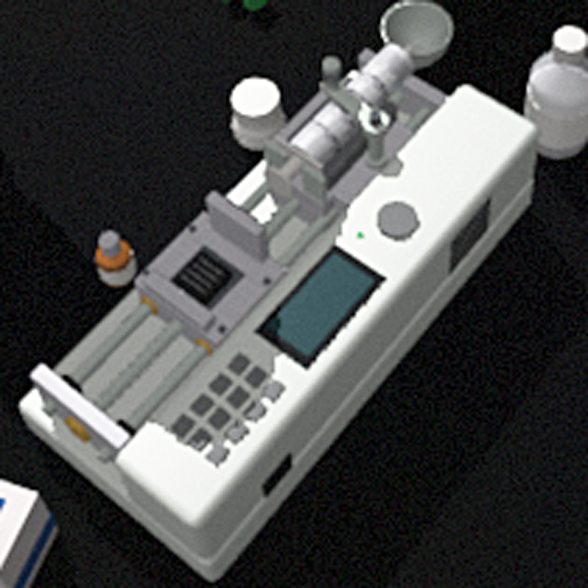

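```bash
cat > fit.py <<'E'
from h import *
from scipy.optimize import least_squares
T=lambda u,v:('top',295+u/3.6,165+v/3.6)
S=lambda u,v:('scene',190+u/2.8,225+v/2.8)
obs=[(T(98,23),(125,175,111)),(T(764,198),(125,-210,111)),(T(740,327),(50,-210,111)),(T(62,150),(50,175,111)),
(T(13,345),(-60,175,44)),(T(655,523),(-60,-210,44)),(T(210,200),(34,85,137)),
(S(118,453),(50,-210,111)),(S(198,530),(125,-210,111)),(S(540,132),(125,175,111)),(S(460,85),(50,175,111)),(S(20,405),(-60,-210,44)),(S(375,120),(34,85,137))]
def W(p,P):
    c,s=np.cos(p[2]),np.sin(p[2]); P=np.array(P)/1000
    return np.array([p[0]+c*P[0]-s*P[1],p[1]+s*P[0]+c*P[1],P[2]])
if __name__=='__main__':
    C={n:cal(n) for n in('top','scene')}
    def pr(n,X):
        K,R,t,_=C[n]; q=K@(R@X+t); return q[:2]/q[2]
    r=lambda p:np.concatenate([pr(o[0],W(p,P))-o[1:] for o,P in obs])
    so=least_squares(r,[0.6,-.1,-.2],loss='soft_l1'); print(so.x.tolist()); print(r(so.x).reshape(-1,2).round(1))
    np.save('pump.npy',so.x)
    p=so.x;c,s=np.cos(p[2]),np.sin(p[2])
    def inv(X): d=X[:2]-p[:2]; return np.array([c*d[0]+s*d[1],-s*d[0]+c*d[1]])*1000
    for nm,o,z in [('btnT',T(465,348),.095),('btnS',S(207,276),.095),('pinT',T(174,284),.163),('pinS',S(331,64),.163),('stopT',T(690,340),.091),('plateScene',S(215,195),.128),('restL scn',S(143,283),.099),('restR',S(212,330),.099)]:
        X=back(*o,z); print(nm,X.round(4),inv(X).round(1))
E
python3 fit.py
```

```text
[0.5058167438800187, -0.08912724042659144, -0.2463384824924552]
[[-1.3 -2.7]
 [ 1.9 -1.5]
 [-0.2 -1. ]
 [-1.3 -2.6]
 [-1.  -0.3]
 [ 1.2 -0.2]
 [-0.2  0.6]
 [-5.   1.5]
 [-2.3  0.2]
 [ 0.6 -3.1]
 [ 0.  -3.2]
 [-3.6 -0.8]
 [-1.1  0. ]]
btnT [ 0.4882 -0.1592  0.095 ] [ -0.  -72.2]
btnS [ 0.4947 -0.1576  0.095 ] [  5.9 -69.2]
pinT [0.5111 0.004  0.163 ] [-17.6  91.6]
pinS [0.5196 0.0023 0.163 ] [-9.  92.1]
stopT [ 0.4958 -0.2838  0.091 ] [  37.8 -191.2]
plateScene [ 0.4812 -0.1132  0.128 ] [-18.  -29.3]
restL scn [ 0.4577 -0.1822  0.099 ] [ -24. -102.]
restR [ 0.5193 -0.1951  0.099 ] [ 38.9 -99.4]
```

```bash
cat > ov.py <<'E'
import sys
from fit import *
def boxes():
    L=[]
    def rect(x0,x1,y0,y1,z): 
        c=[(x0,y0,z),(x1,y0,z),(x1,y1,z),(x0,y1,z)]
        for i in range(4): L.append((c[i],c[(i+1)%4]))
    rect(50,125,-210,175,111); rect(-60,125,-210,175,44)
    rect(-15,15,-72-16,-72+16,95); rect(-30,30,-72-30,-72-18,99); rect(-25,25,-72+35,-72+45,128)
    rect(-41,41,-102,-27,86)
    L.append(((34,85,137),(-13,85,137)));L.append(((34,85,107),(34,85,137)))
    for a in range(0,360,30):
        q=lambda a:(-13+6.5*np.cos(np.radians(a)),85+6.5*np.sin(np.radians(a)),163); L.append((q(a),q(a+30)))
    return L
def overlay(n,raw,out,crop,s,p):
    x0,y0,x1,y1=crop; im=cv2.resize(cv2.imread(raw)[y0:y1,x0:x1],None,fx=s,fy=s,interpolation=cv2.INTER_CUBIC)
    f=lambda P:tuple(int(round(v)) for v in ((proj(n,W(p,P))-(x0-.5+.5,y0))*s+s/2))
    for a,b in boxes(): cv2.line(im,f(a),f(b),(0,0,255),1,cv2.LINE_AA)
    cv2.imwrite(out,im)
if __name__=='__main__':
    p=np.load('pump.npy')
    overlay('top','pics/raw_top0.png','pics/ot.png',(295,165,515,315),3.6,p)
    overlay('scene','pics/raw_scene0.png','pics/os.png',(190,225,400,435),2.8,p)
E
python3 ov.py
```

```text
(no output)
```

View pics/ot.png

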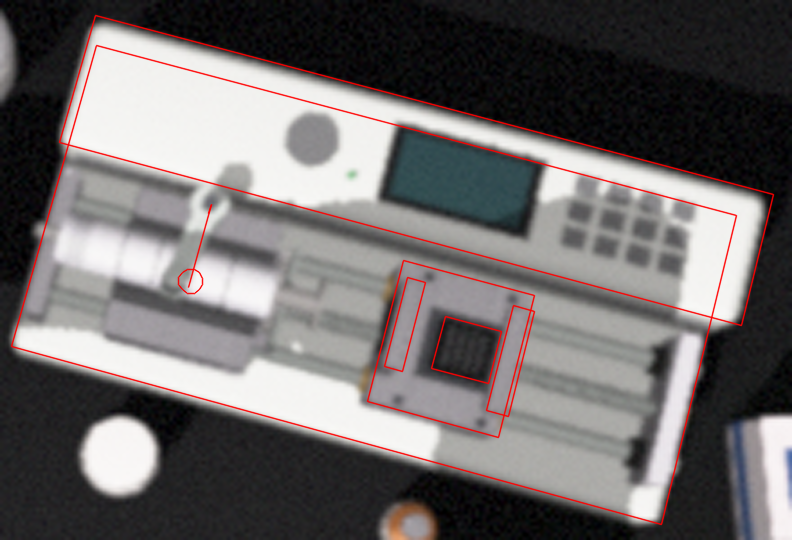

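View pics/os.png

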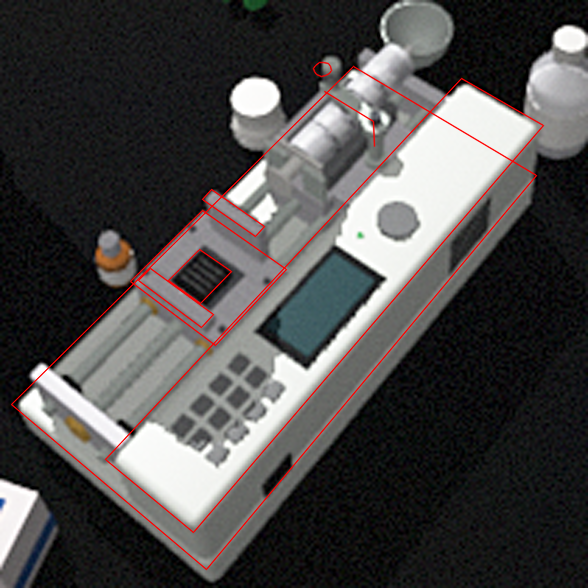

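Run:
```python
from h import *
for q in [('scene',375,155,0),('scene',293,110,0),('top',92,265,.15),('top',85,400,.15)]: print(q,back(*q).round(3))
print(proj('top',[.171,.627,.223]),proj('scene',[.171,.627,.223]))
p=np.load('pump.npy');from fit import W
for P in [(0,-72,95),(0,-185,95),(34,85,137),(-13,85,163),(34,132,163)]: print(P,W(p,P).round(4))
```

```text
('scene', 375, 155, 0) [ 0.49   0.524 -0.   ]
('scene', 293, 110, 0) [0.162 0.637 0.   ]
('top', 92, 265, 0.15) [0.462 0.484 0.15 ]
('top', 85, 400, 0.15) [0.21  0.479 0.15 ]
[-18.88450607 426.07598049] [289.44899075  46.97919622]
(0, -72, 95) [ 0.4883 -0.159   0.095 ]
(0, -185, 95) [ 0.4607 -0.2685  0.095 ]
(34, 85, 137) [ 0.5595 -0.015   0.137 ]
(-13, 85, 163) [ 0.5139 -0.0035  0.163 ]
(34, 132, 163) [0.571  0.0306 0.163 ]
```

Request:
apply_moves:
  series:
    - {"tz": 0.05,"hand": 0}
    - {"tz": 0.04,"tx": 0.02,"hand": 0}
    - {"tx": 0.045,"ty": -0.02,"hand": 0}
    - {"tx": 0.04,"ty": -0.03,"hand": 0}
    - {"tx": 0.04,"ty": -0.03,"hand": 0}

```text
$.series[0]: bad value
```

Request:
apply_moves:
  series:
    - {"tx": 0.0,"ty": 0.0,"tz": 0.05,"wx": 0.0,"wy": 0.0,"wz": 0.0,"hand": 0.0}
    - {"tx": 0.0,"ty": -0.03,"tz": 0.04,"wx": 0.0,"wy": 0.0,"wz": 0.0,"hand": 0.0}
    - {"tx": 0.01,"ty": -0.045,"tz": 0.0,"wx": 0.0,"wy": 0.0,"wz": 0.0,"hand": 0.0}
    - {"tx": 0.02,"ty": -0.045,"tz": 0.0,"wx": 0.0,"wy": 0.0,"wz": 0.0,"hand": 0.0}
    - {"tx": 0.03,"ty": -0.04,"tz": 0.0,"wx": 0.0,"wy": 0.0,"wz": 0.0,"hand": 0.0}

```text
clock: 0.6
ee_pos: [0.2305, 0.4653, 0.3126]
ee_rot: [[-0.965, 0.261, -0.0], [0.261, 0.965, 0.0], [0.001, 0.0, -1.0]]
contact_force: [0.9, -0.5, 0.9]
gripper_width: 0.0548
```

Request:
apply_moves:
  series:
    - {"tx": 0.035,"ty": -0.035,"tz": 0.0,"wx": 0.0,"wy": 0.0,"wz": 0.0,"hand": 0.0}
    - {"tx": 0.035,"ty": -0.035,"tz": 0.0,"wx": 0.0,"wy": 0.0,"wz": 0.0,"hand": 0.0}
    - {"tx": 0.035,"ty": -0.035,"tz": 0.0,"wx": 0.0,"wy": 0.0,"wz": 0.0,"hand": 0.0}
    - {"tx": 0.035,"ty": -0.035,"tz": 0.0,"wx": 0.0,"wy": 0.0,"wz": 0.0,"hand": 0.0}
    - {"tx": 0.03,"ty": -0.04,"tz": 0.0,"wx": 0.0,"wy": 0.0,"wz": -0.021,"hand": 0.0}

```text
clock: 1.1
ee_pos: [0.4025, 0.2853, 0.3123]
ee_rot: [[-0.959, 0.284, -0.0], [0.284, 0.959, -0.0], [0.0, -0.0, -1.0]]
contact_force: [0.6, -0.5, -0.5]
gripper_width: 0.0152
```

Request:
apply_moves:
  series:
    - {"tx": 0.02,"ty": -0.045,"tz": 0.0,"wx": 0.0,"wy": 0.0,"wz": 0.0,"hand": 0.0}
    - {"tx": 0.02,"ty": -0.045,"tz": 0.0,"wx": 0.0,"wy": 0.0,"wz": 0.0,"hand": 0.0}
    - {"tx": 0.02,"ty": -0.045,"tz": 0.0,"wx": 0.0,"wy": 0.0,"wz": 0.0,"hand": 0.0}
    - {"tx": 0.01,"ty": -0.045,"tz": 0.0,"wx": 0.0,"wy": 0.0,"wz": 0.0,"hand": 0.0}
    - {"tx": 0.01,"ty": -0.045,"tz": 0.0,"wx": 0.0,"wy": 0.0,"wz": 0.0,"hand": 0.0}

```text
clock: 1.6
ee_pos: [0.4814, 0.0599, 0.3123]
ee_rot: [[-0.959, 0.284, -0.0], [0.284, 0.959, -0.0], [0.0, -0.0, -1.0]]
contact_force: [1.1, 0.6, -0.2]
gripper_width: 0.0003
```

Request:
apply_moves:
  series:
    - {"tx": 0.005,"ty": -0.045,"tz": 0.0,"wx": 0.0,"wy": 0.0,"wz": 0.041,"hand": 0.0}
    - {"tx": 0.0,"ty": -0.045,"tz": 0.0,"wx": 0.0,"wy": 0.0,"wz": 0.0,"hand": 0.0}
    - {"tx": 0.0,"ty": -0.045,"tz": 0.0,"wx": 0.0,"wy": 0.0,"wz": 0.0,"hand": 0.0}
    - {"tx": 0.0,"ty": -0.045,"tz": -0.02,"wx": 0.0,"wy": 0.0,"wz": 0.0,"hand": 0.0}
    - {"tx": 0.002,"ty": -0.039,"tz": -0.03,"wx": 0.0,"wy": 0.0,"wz": 0.0,"hand": 0.0}

```text
clock: 2.1
ee_pos: [0.4886, -0.1597, 0.2633]
ee_rot: [[-0.969, 0.245, 0.004], [0.245, 0.969, 0.0], [-0.003, 0.001, -1.0]]
contact_force: [1.5, 1.0, -1.2]
gripper_width: 0.0005
```

Request:
apply_moves:
  series:
    - {"tx": 0.0,"ty": 0.0,"tz": -0.05,"wx": 0.0,"wy": 0.0,"wz": 0.0,"hand": 0.0}
    - {"tx": 0.0,"ty": 0.0,"tz": -0.05,"wx": 0.0,"wy": 0.0,"wz": 0.0,"hand": 0.0}
    - {"tx": 0.0,"ty": 0.0,"tz": -0.02,"wx": 0.0,"wy": 0.0,"wz": 0.0,"hand": 0.0}

```text
clock: 2.4
ee_pos: [0.4856, -0.1568, 0.1383]
ee_rot: [[-0.969, 0.245, -0.005], [0.245, 0.969, 0.0], [0.005, -0.001, -1.0]]
contact_force: [-0.5, -0.0, 1.0]
gripper_width: 0.0006
```

Run:
```python
from h import *
snap('scene','s2.png',(200,230,350,370),4.2); snap('top','t2.png',(340,180,500,300),4.5)
s=arm.read_state();print(s['clock'],s['ee_pos'],s['contact_force'])
P=s['ee_pos'];R=s['ee_rot']
for dx in(-9.5,9.5):
  for dy in (-15,15):
    X=P+R@np.array([dx,dy,0])/1e3; print(dx,dy,(proj('scene',X)-[200,230])*4.2, (proj('top',X)-[340,180])*4.5)
```

```text
2.5 [ 0.48597918 -0.15665564  0.13964531] [ 0.32872042 -0.09381472  0.38086752]
-9.5 -15 [234.30839452 368.64588565] [430.8433892  349.47550656]
-9.5 15 [279.5243819  323.20869237] [362.04020673 330.84549898]
9.5 -15 [203.58666304 346.21691582] [419.9926885  392.40062009]
9.5 15 [248.92982257 301.54026458] [351.06132106 373.66330426]
```

View pics/s2.png

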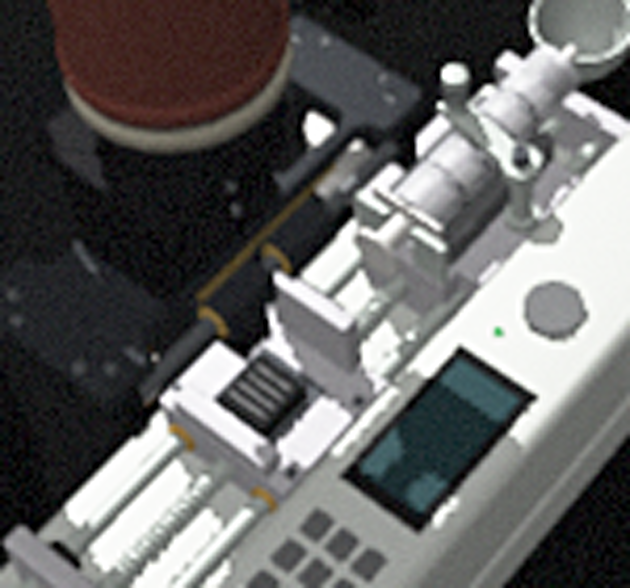

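View pics/t2.png

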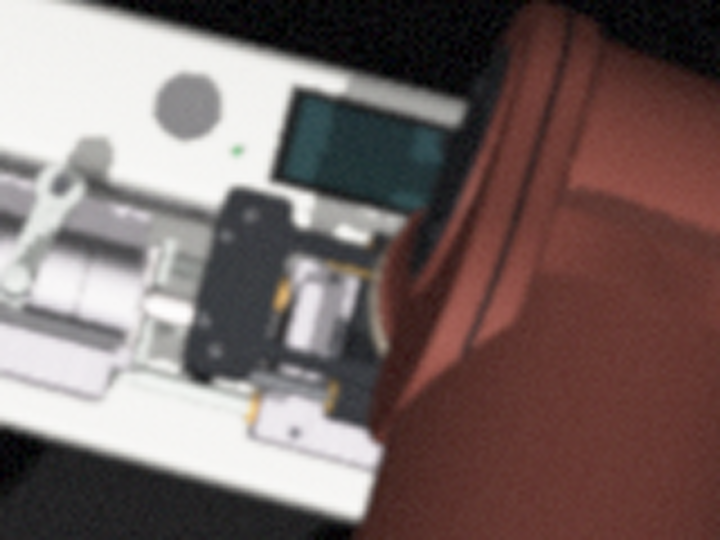

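Run:
```python
import cv2
im=cv2.imread('pics/raw_s2.png')[150:400,130:400];cv2.imwrite('pics/s2b.png',cv2.resize(im,None,fx=2.4,fy=2.4,interpolation=cv2.INTER_CUBIC))
im=cv2.imread('pics/raw_s2.png')[270:350,220:320];cv2.imwrite('pics/s2c.png',cv2.resize(im,None,fx=7,fy=7,interpolation=cv2.INTER_CUBIC))
```

```text
(no output)
```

View pics/s2b.png

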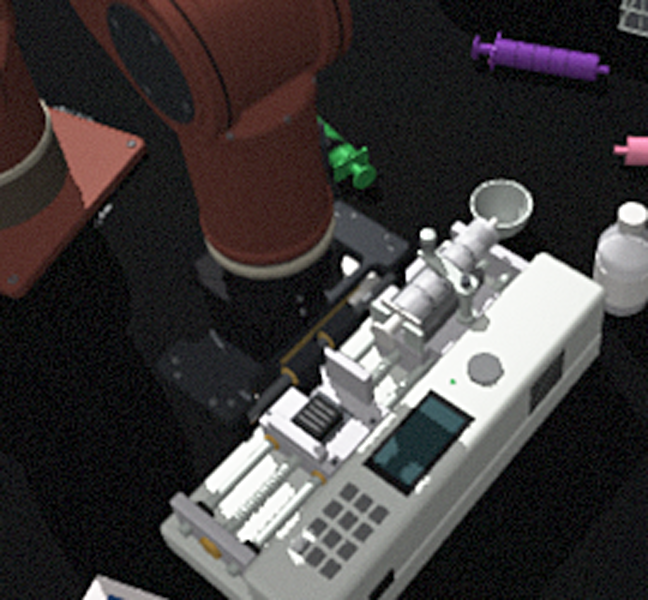

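View pics/s2c.png

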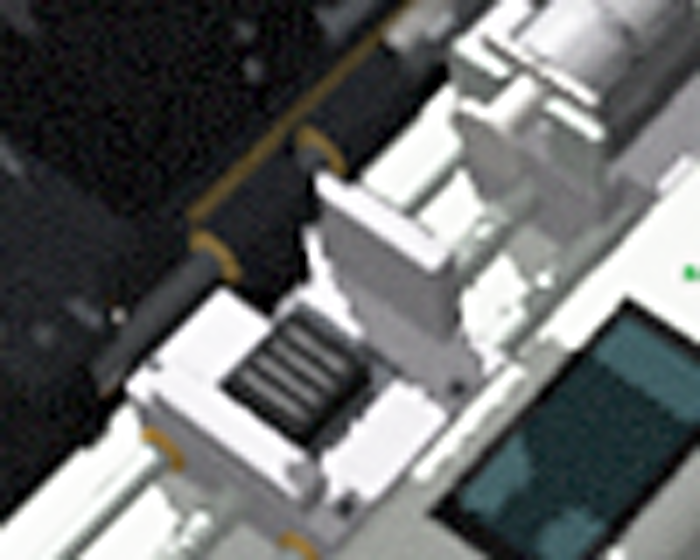

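Run:
```python
import cv2,numpy as np
im=cv2.imread('pics/raw_s2.png')[220:360,190:330];im=cv2.resize(im,None,fx=4.2,fy=4.2,interpolation=cv2.INTER_CUBIC)
im=(255*(im/255.)**.4).astype('uint8')
from h import *
s=arm.read_state();P=s['ee_pos'];R=s['ee_rot']
def d(a,b,c):
    f=lambda X:tuple(int(v) for v in (proj('scene',P+R@np.array(X)/1e3)-[190,220])*4.2)
    cv2.line(im,f(a),f(b),c,1)
def box(x,y,z0,z1,c):
    C=[(-x,-y),(x,-y),(x,y),(-x,y)]
    for i in range(4):
        a,b=C[i],C[(i+1)%4]; d((*a,z0),(*b,z0),c);d((*a,z1),(*b,z1),c);d((*a,z0),(*a,z1),c)
box(9.5,15,0,-70,(0,255,0)); box(37.5,95,-70,-90,(0,0,255))
cv2.imwrite('pics/s2d.png',im)
```

```text
(no output)
```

View pics/s2d.png

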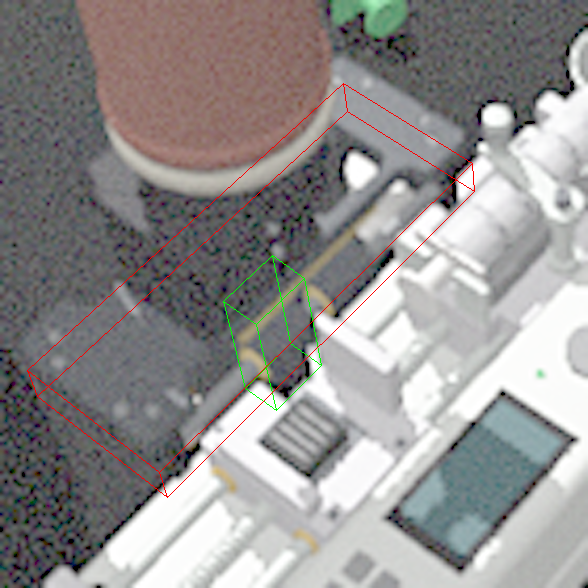

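The fingers and body overlay agrees with the reported TCP. The button is about 45 mm below the tips, near (303,437) in the crop. I'll move 5 mm towards the plate to clear the finger rest, then descend.

Request:
apply_moves:
  series:
    - {"tx": 0.003,"ty": 0.005,"tz": -0.015,"wx": 0.0,"wy": 0.0,"wz": 0.0,"hand": 0.0}
    - {"tx": 0.0,"ty": 0.0,"tz": -0.02,"wx": 0.0,"wy": 0.0,"wz": 0.0,"hand": 0.0}
    - {"tx": 0.0,"ty": 0.0,"tz": -0.004,"wx": 0.0,"wy": 0.0,"wz": 0.0,"hand": 0.0}
    - {"tx": 0.0,"ty": 0.0,"tz": 0.0,"wx": 0.0,"wy": 0.0,"wz": 0.0,"hand": 0.0}

```text
clock: 2.9
ee_pos: [0.4917, -0.1519, 0.1039]
ee_rot: [[-0.97, 0.244, 0.0], [0.244, 0.97, -0.0], [-0.0, -0.0, -1.0]]
contact_force: [0.2, -0.4, 0.1]
gripper_width: 0.0003
```

```bash
cat > lk.py <<'E'
import sys
from h import *
f=sys.argv[1]
snap('scene',f+'s.png'); s=arm.read_state();print(s['clock'],s['ee_pos'],s['contact_force'])
im=cv2.imread('pics/raw_'+f+'s.png')
x0,y0,w,h=map(int,sys.argv[2:6]); k=800/max(w,h*4/3)
im=cv2.resize(im[y0:y0+h,x0:x0+w],None,fx=k,fy=k,interpolation=cv2.INTER_CUBIC)
cv2.imwrite('pics/'+f+'s.png',(255*(im/255.)**.55).astype('uint8'))
E
python3 lk.py a 220 270 100 75
```

```text
2.95 [ 0.49200235 -0.15208248  0.10439301] [-0.50814898 -0.43687864  0.02248407]
```

View pics/as.png

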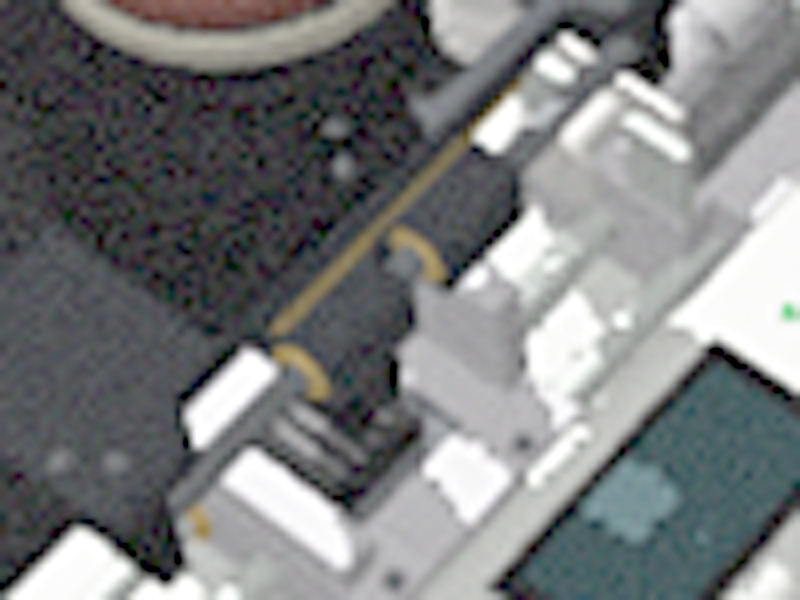

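Request:
apply_moves:
  series:
    - {"tx": 0.0,"ty": 0.0,"tz": -0.006,"wx": 0.0,"wy": 0.0,"wz": 0.0,"hand": 0.0}
    - {"tx": 0.0,"ty": 0.0,"tz": -0.004,"wx": 0.0,"wy": 0.0,"wz": 0.0,"hand": 0.0}
    - {"tx": 0.0,"ty": 0.0,"tz": 0.0,"wx": 0.0,"wy": 0.0,"wz": 0.0,"hand": 0.0}

```text
clock: 3.25
ee_pos: [0.492, -0.1521, 0.0937]
ee_rot: [[-0.97, 0.244, 0.001], [0.244, 0.97, -0.0], [-0.001, 0.0, -1.0]]
contact_force: [1.3, 0.7, 2.7]
gripper_width: 0.0007
```

Request:
apply_moves:
  series:
    - {"tx": 0.0,"ty": 0.0,"tz": -0.002,"wx": 0.0,"wy": 0.0,"wz": 0.0,"hand": 0.0}
    - {"tx": 0.0,"ty": 0.0,"tz": -0.002,"wx": 0.0,"wy": 0.0,"wz": 0.0,"hand": 0.0}
    - {"tx": 0.0,"ty": 0.0,"tz": 0.0,"wx": 0.0,"wy": 0.0,"wz": 0.0,"hand": 0.0}

```text
clock: 3.55
ee_pos: [0.4919, -0.1521, 0.0897]
ee_rot: [[-0.97, 0.244, 0.001], [0.244, 0.97, -0.0], [-0.001, 0.0, -1.0]]
contact_force: [3.1, 0.4, 4.6]
gripper_width: 0.0003
```

Request:
apply_moves:
  series:
    - {"tx": 0.0,"ty": 0.0,"tz": -0.002,"wx": 0.0,"wy": 0.0,"wz": 0.0,"hand": 0.0}
    - {"tx": 0.0,"ty": 0.0,"tz": -0.001,"wx": 0.0,"wy": 0.0,"wz": 0.0,"hand": 0.0}
    - {"tx": -0.0012,"ty": -0.0048,"tz": 0.0,"wx": 0.0,"wy": 0.0,"wz": 0.0,"hand": 0.0}
    - {"tx": -0.0012,"ty": -0.0048,"tz": 0.0,"wx": 0.0,"wy": 0.0,"wz": 0.0,"hand": 0.0}
    - {"tx": -0.0012,"ty": -0.0048,"tz": 0.0,"wx": 0.0,"wy": 0.0,"wz": 0.0,"hand": 0.0}

```text
clock: 4.05
ee_pos: [0.4887, -0.1668, 0.0882]
ee_rot: [[-0.97, 0.244, 0.002], [0.244, 0.97, 0.001], [-0.001, 0.001, -1.0]]
contact_force: [-3.6, 1.5, 23.4]
gripper_width: 0.0003
```

```bash
python3 lk.py b 210 270 110 82
```

```text
4.1 [ 0.48834662 -0.16780342  0.08821258] [-3.98569956  1.25943315 20.83586241]
```

View pics/bs.png

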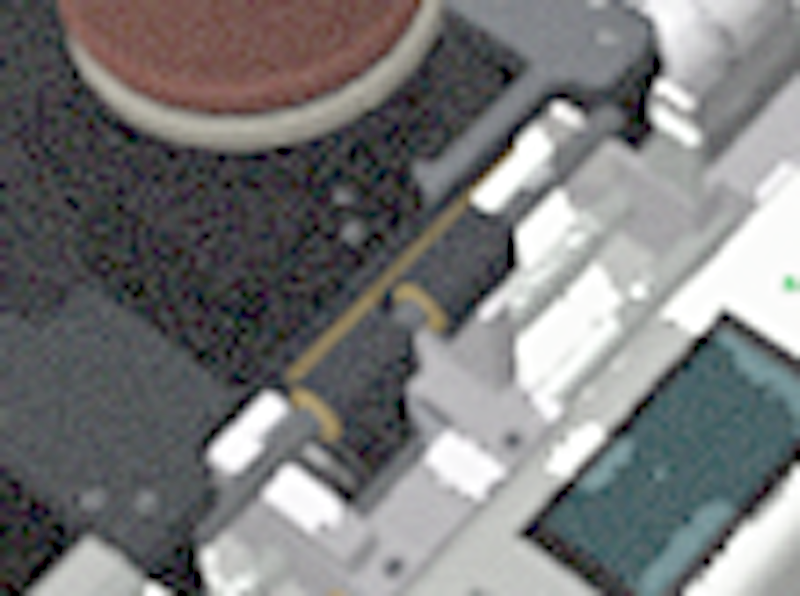

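Request:
apply_moves:
  series:
    - {"tx": -0.0024,"ty": -0.0097,"tz": 0.0004,"wx": 0.0,"wy": 0.0,"wz": 0.0,"hand": 0.0}
    - {"tx": -0.0024,"ty": -0.0097,"tz": 0.0,"wx": 0.0,"wy": 0.0,"wz": 0.0,"hand": 0.0}
    - {"tx": -0.0024,"ty": -0.0097,"tz": 0.0,"wx": 0.0,"wy": 0.0,"wz": 0.0,"hand": 0.0}
    - {"tx": -0.0024,"ty": -0.0097,"tz": 0.0,"wx": 0.0,"wy": 0.0,"wz": 0.0,"hand": 0.0}
    - {"tx": -0.0024,"ty": -0.0097,"tz": 0.0,"wx": 0.0,"wy": 0.0,"wz": 0.0,"hand": 0.0}

```text
clock: 4.6
ee_pos: [0.4763, -0.2156, 0.0883]
ee_rot: [[-0.97, 0.244, 0.001], [0.244, 0.97, 0.0], [-0.001, 0.001, -1.0]]
contact_force: [-3.5, 1.7, 18.6]
gripper_width: 0.0001
```

Request:
apply_moves:
  series:
    - {"tx": -0.0024,"ty": -0.0097,"tz": 0.0,"wx": 0.0,"wy": 0.0,"wz": 0.0,"hand": 0.0}
    - {"tx": -0.0024,"ty": -0.0097,"tz": 0.0,"wx": 0.0,"wy": 0.0,"wz": 0.0,"hand": 0.0}
    - {"tx": -0.0024,"ty": -0.0097,"tz": 0.0,"wx": 0.0,"wy": 0.0,"wz": 0.0,"hand": 0.0}
    - {"tx": -0.0012,"ty": -0.0049,"tz": 0.0,"wx": 0.0,"wy": 0.0,"wz": 0.0,"hand": 0.0}

```text
clock: 5.0
ee_pos: [0.471, -0.2407, 0.0881]
ee_rot: [[-0.971, 0.24, 0.003], [0.24, 0.971, 0.013], [0.0, 0.013, -1.0]]
contact_force: [3.4, 44.8, 33.3]
gripper_width: 0.0007
```

```bash
python3 lk.py c 180 300 130 97
```

```text
5.05 [ 0.47107331 -0.24052786  0.0881731 ] [ 2.904979   31.25672999 27.2526346 ]
```

View pics/cs.png

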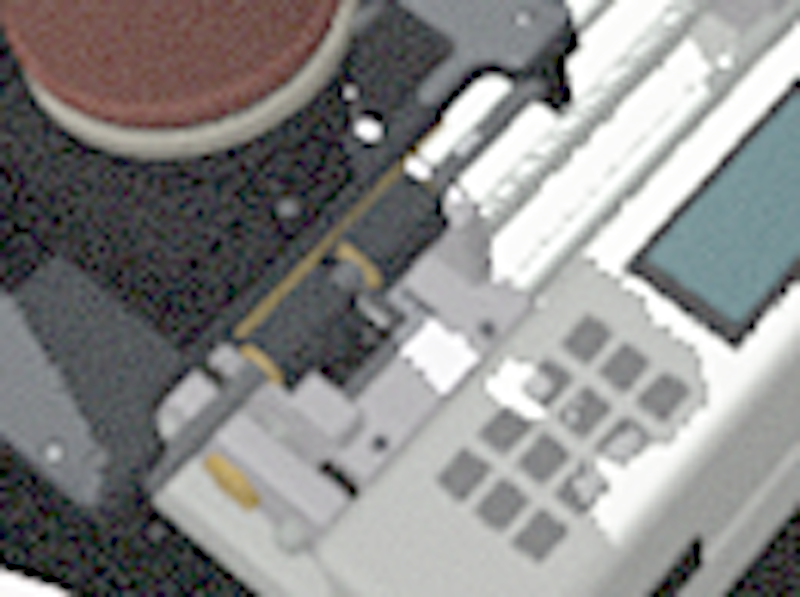

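Request:
apply_moves:
  series:
    - {"tx": 0.0005,"ty": 0.002,"tz": 0.0,"wx": 0.0,"wy": 0.0,"wz": 0.0,"hand": 0.0}
    - {"tx": 0.0,"ty": 0.0,"tz": 0.0,"wx": 0.0,"wy": 0.0,"wz": 0.0,"hand": 0.0}

```text
clock: 5.25
ee_pos: [0.4711, -0.2404, 0.0882]
ee_rot: [[-0.971, 0.239, 0.003], [0.239, 0.971, 0.009], [-0.001, 0.009, -1.0]]
contact_force: [2.5, 24.3, 23.5]
gripper_width: 0.0003
```

Request:
apply_moves:
  series:
    - {"tx": 0.0003,"ty": 0.0013,"tz": 0.0,"wx": 0.0,"wy": 0.0,"wz": 0.0,"hand": 0.0}
    - {"tx": 0.0,"ty": 0.0,"tz": 0.0,"wx": 0.0,"wy": 0.0,"wz": 0.0,"hand": 0.0}

```text
clock: 5.45
ee_pos: [0.4711, -0.2404, 0.0882]
ee_rot: [[-0.971, 0.24, 0.003], [0.24, 0.971, 0.007], [-0.001, 0.008, -1.0]]
contact_force: [2.9, 20.2, 22.1]
gripper_width: 0.0005
```

Request:
apply_moves:
  series:
    - {"tx": 0.0,"ty": 0.0,"tz": 0.0008,"wx": 0.0,"wy": 0.0,"wz": 0.0,"hand": 0.0}
    - {"tx": 0.0003,"ty": 0.001,"tz": 0.0,"wx": 0.0,"wy": 0.0,"wz": 0.0,"hand": 0.0}
    - {"tx": 0.0,"ty": 0.0,"tz": 0.0,"wx": 0.0,"wy": 0.0,"wz": 0.0,"hand": 0.0}

```text
clock: 5.75
ee_pos: [0.471, -0.2403, 0.0883]
ee_rot: [[-0.971, 0.241, 0.003], [0.241, 0.971, 0.005], [-0.001, 0.006, -1.0]]
contact_force: [6.2, 15.2, 9.1]
gripper_width: 0.0005
```

Request:
apply_moves:
  series:
    - {"tx": 0.0,"ty": 0.0005,"tz": 0.003,"wx": 0.0,"wy": 0.0,"wz": 0.0,"hand": 0.0}
    - {"tx": 0.0,"ty": 0.0,"tz": 0.003,"wx": 0.0,"wy": 0.0,"wz": 0.0,"hand": 0.0}
    - {"tx": 0.0,"ty": 0.0,"tz": 0.003,"wx": 0.0,"wy": 0.0,"wz": 0.0,"hand": 0.0}

```text
clock: 6.05
ee_pos: [0.4686, -0.2399, 0.0955]
ee_rot: [[-0.97, 0.241, -0.002], [0.241, 0.97, 0.005], [0.003, 0.004, -1.0]]
contact_force: [3.7, 9.2, -7.8]
gripper_width: 0.0003
```

Request:
apply_moves:
  series:
    - {"tx": 0.001,"ty": 0.004,"tz": 0.003,"wx": 0.0,"wy": 0.0,"wz": 0.0,"hand": 0.0}
    - {"tx": 0.0,"ty": 0.0,"tz": 0.02,"wx": 0.0,"wy": 0.0,"wz": 0.0,"hand": 0.0}
    - {"tx": 0.0,"ty": 0.0,"tz": 0.04,"wx": 0.0,"wy": 0.0,"wz": 0.0,"hand": 0.0}
    - {"tx": 0.0,"ty": 0.0,"tz": 0.04,"wx": 0.0,"wy": 0.0,"wz": 0.0,"hand": 0.0}

```text
clock: 6.45
ee_pos: [0.4682, -0.2403, 0.2003]
ee_rot: [[-0.969, 0.245, -0.003], [0.245, 0.969, -0.0], [0.003, -0.001, -1.0]]
contact_force: [1.0, -0.3, 0.5]
gripper_width: 0.0003
```

Request:
apply_moves:
  series:
    - {"tx": 0.008,"ty": 0.042,"tz": 0.01,"wx": 0.0,"wy": 0.0,"wz": 0.0,"hand": 0.0}
    - {"tx": 0.008,"ty": 0.042,"tz": 0.0,"wx": 0.0,"wy": 0.0,"wz": 0.0,"hand": 0.0}
    - {"tx": 0.008,"ty": 0.042,"tz": 0.0,"wx": 0.0,"wy": 0.0,"wz": 0.0,"hand": 0.0}
    - {"tx": 0.008,"ty": 0.042,"tz": 0.0,"wx": 0.0,"wy": 0.0,"wz": 0.0,"hand": 0.0}
    - {"tx": 0.006,"ty": 0.04,"tz": 0.0,"wx": 0.0,"wy": 0.0,"wz": 0.0,"hand": 0.0}

```text
clock: 6.95
ee_pos: [0.5072, -0.0305, 0.2096]
ee_rot: [[-0.97, 0.244, -0.0], [0.244, 0.97, -0.0], [0.0, -0.0, -1.0]]
contact_force: [0.1, -0.1, 0.1]
gripper_width: 0.0005
```

```bash
python3 lk.py d 190 220 200 150
python3 - <<'E'
from h import *
snap('top','dt.png',(295,165,515,315),3.6)
s=arm.read_state();P=s['ee_pos'];print(P);print((proj('scene',P)-[190,220])*4,(proj('top',P)-[295,165])*3.6)
E
```

```text
7.0 [ 0.50791324 -0.02298648  0.20922706] [ 0.83672638  6.80171832 -0.02601027]
[ 0.50756045 -0.0261922   0.20914947]
[422.0476448   85.65305756] [237.4010441  279.82150255]
```

View pics/ds.png

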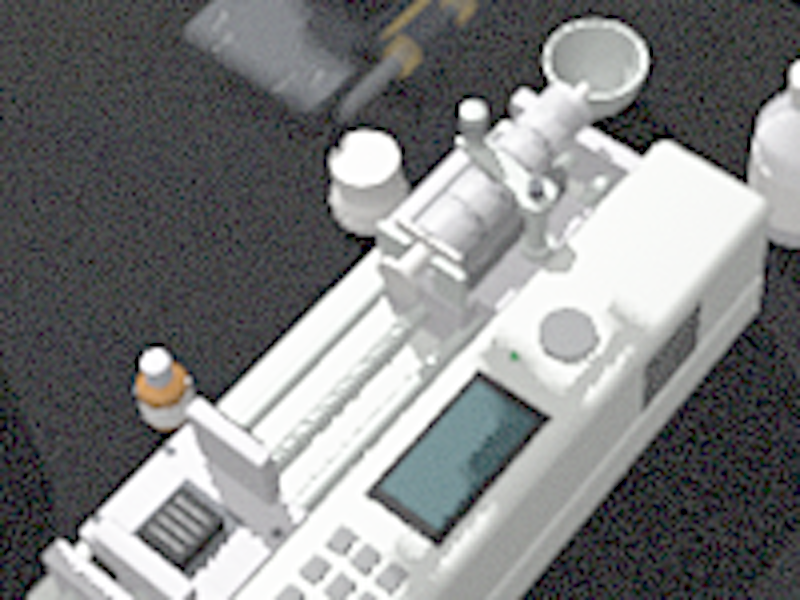

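View pics/dt.png

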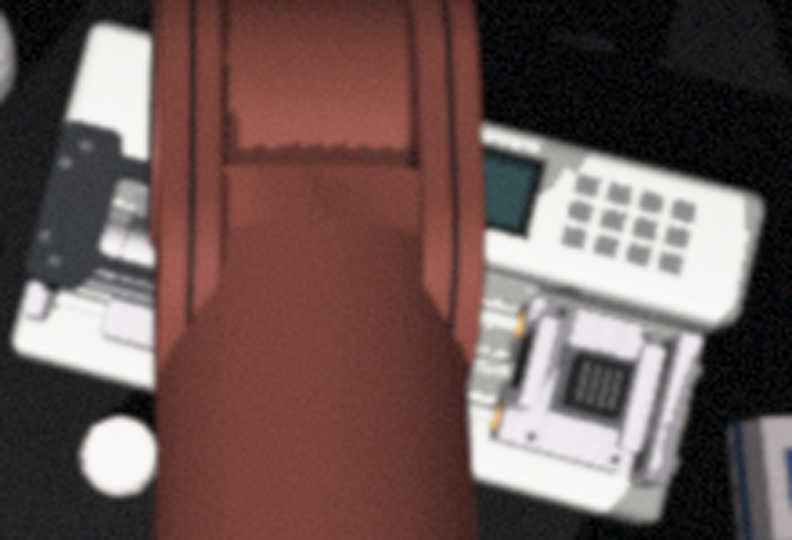

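The block now sits at the end plate, with the button at (600,385) in the top crop. It moved about 77 mm, where 76 mm was expected. The pin top is at (473,107) in the scene crop. I'll lower beside the pin.

Request:
apply_moves:
  series:
    - {"tx": 0.0,"ty": 0.0,"tz": -0.03,"wx": 0.0,"wy": 0.0,"wz": 0.0,"hand": 0.0}
    - {"tx": 0.0,"ty": 0.0,"tz": -0.023,"wx": 0.0,"wy": 0.0,"wz": 0.0,"hand": 0.0}
    - {"tx": 0.0,"ty": 0.0,"tz": -0.01,"wx": 0.0,"wy": 0.0,"wz": 0.0,"hand": 0.0}
    - {"tx": 0.0,"ty": 0.0,"tz": 0.0,"wx": 0.0,"wy": 0.0,"wz": 0.0,"hand": 0.0}

```text
clock: 7.45
ee_pos: [0.5064, -0.0328, 0.1456]
ee_rot: [[-0.969, 0.245, -0.003], [0.245, 0.969, -0.001], [0.002, -0.002, -1.0]]
contact_force: [-0.0, -0.6, 0.7]
gripper_width: 0.0004
```

```bash
python3 lk.py e 240 210 120 90
python3 - <<'E'
from h import *
s=arm.read_state();P=s['ee_pos'];R=s['ee_rot']
for dx in(-9.5,9.5):
  for dy in (-15,15): print((proj('scene',P+R@np.array([dx,dy,0])/1e3)-[240,210])*800/120)
E
```

```text
7.5 [ 0.50718772 -0.03270711  0.14677171] [0.36733875 0.18343435 0.53139802]
[363.78145552 402.02453311]
[426.91729498 339.45834779]
[316.10079836 371.44989069]
[379.471495   309.86373906]
```

View pics/es.png

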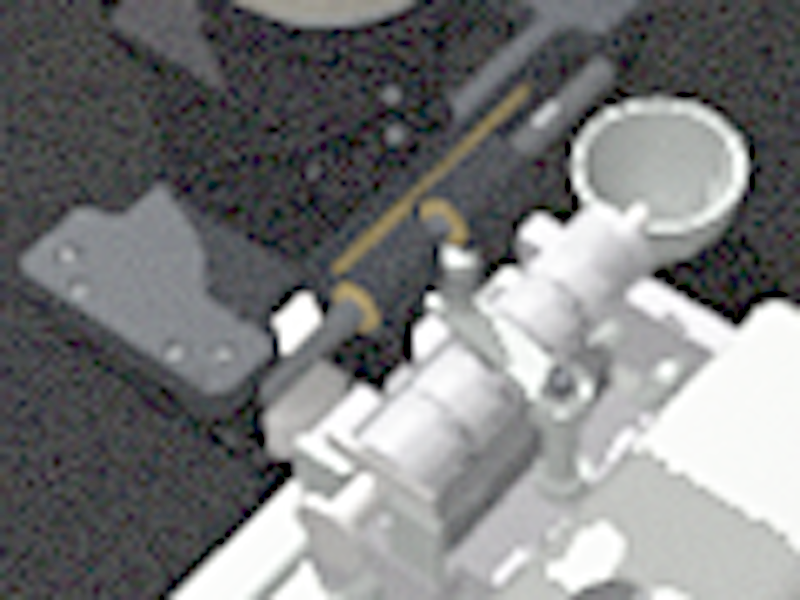

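Request:
apply_moves:
  series:
    - {"tx": 0.005,"ty": 0.009,"tz": 0.0,"wx": 0.0,"wy": 0.0,"wz": 0.0,"hand": 0.0}
    - {"tx": 0.004,"ty": 0.006,"tz": 0.0,"wx": 0.0,"wy": 0.0,"wz": 0.0,"hand": 0.0}
    - {"tx": 0.0035,"ty": 0.006,"tz": 0.0,"wx": 0.0,"wy": 0.0,"wz": 0.0,"hand": 0.0}

```text
clock: 7.8
ee_pos: [0.5209, -0.0101, 0.1475]
ee_rot: [[-0.97, 0.244, 0.001], [0.244, 0.97, 0.0], [-0.001, 0.001, -1.0]]
contact_force: [-1.7, -1.5, 0.9]
gripper_width: 0.0005
```

Request:
apply_moves:
  series:
    - {"tx": 0.0045,"ty": 0.006,"tz": 0.0,"wx": 0.0,"wy": 0.0,"wz": 0.0,"hand": 0.0}
    - {"tx": 0.0045,"ty": 0.006,"tz": 0.0,"wx": 0.0,"wy": 0.0,"wz": 0.0,"hand": 0.0}

```text
clock: 8.0
ee_pos: [0.5292, 0.0014, 0.1468]
ee_rot: [[-0.97, 0.244, -0.0], [0.244, 0.97, -0.0], [0.0, -0.0, -1.0]]
contact_force: [-1.2, -0.1, -0.2]
gripper_width: 0.0003
```

```bash
python3 lk.py f 240 210 120 90
```

```text
8.05 [0.53001878 0.00258687 0.14680865] [-0.74646002 -0.02125021  0.74387011]
```

View pics/fs.png

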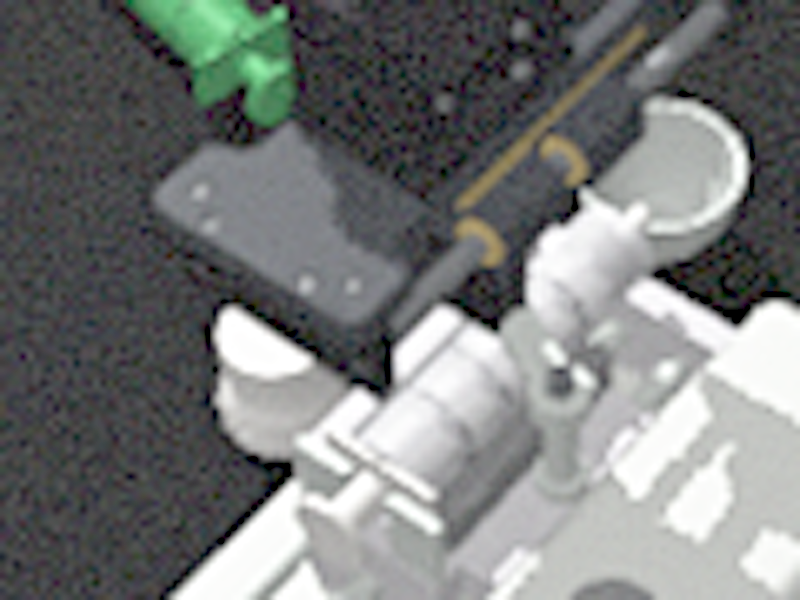

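Request:
apply_moves:
  series:
    - {"tx": -0.012,"ty": 0.0,"tz": 0.0,"wx": 0.0,"wy": 0.0,"wz": 0.0,"hand": 0.0}
    - {"tx": -0.012,"ty": 0.003,"tz": 0.0,"wx": 0.0,"wy": 0.0,"wz": 0.0,"hand": 0.0}
    - {"tx": -0.008,"ty": 0.002,"tz": 0.0,"wx": 0.0,"wy": 0.0,"wz": 0.0,"hand": 0.0}
    - {"tx": 0.0,"ty": 0.0,"tz": 0.0,"wx": 0.0,"wy": 0.0,"wz": 0.0,"hand": 0.0}

```text
clock: 8.45
ee_pos: [0.4964, 0.0064, 0.1468]
ee_rot: [[-0.97, 0.244, -0.0], [0.244, 0.97, 0.001], [0.0, 0.001, -1.0]]
contact_force: [0.0, -0.4, 0.5]
gripper_width: 0.0006
```

```bash
python3 lk.py g 240 210 120 90
```

```text
8.5 [0.49707504 0.00633062 0.1469829 ] [-0.18127302 -0.06768131  0.30209946]
```

View pics/gs.png

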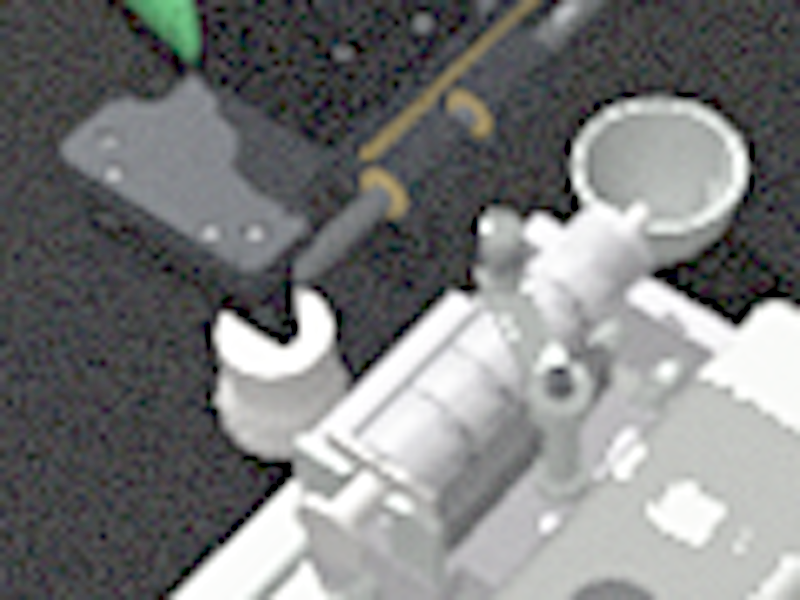

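Run:
```python
from fit import *
p=np.load('pump.npy')
for a in (0.1,.2,.4,.5,.6,.8,1,1.3,1.5): print(a,((proj('scene',W(p,(34-47*np.cos(a),85+47*np.sin(a),163)))-[240,210])*800/120).round(), ((proj('top',W(p,(34-47*np.cos(a),85+47*np.sin(a),163)))-[295,165])*3.6).round())
print((proj('scene',W(p,(34,85,137)))-[240,210])*800/120)
```

```text
0.1 [440. 251.] [180. 276.]
0.2 [452. 243.] [172. 273.]
0.4 [477. 229.] [157. 263.]
0.5 [491. 224.] [150. 257.]
0.6 [505. 220.] [144. 251.]
0.8 [535. 215.] [134. 236.]
1 [565. 214.] [126. 220.]
1.3 [609. 222.] [122. 194.]
1.5 [636. 233.] [124. 176.]
[552.30187404 385.91752986]
```

Request:
apply_moves:
  series:
    - {"tx": 0.003,"ty": 0.012,"tz": 0.0,"wx": 0.0,"wy": 0.0,"wz": 0.0,"hand": 0.0}
    - {"tx": 0.003,"ty": 0.011,"tz": 0.0,"wx": 0.0,"wy": 0.0,"wz": 0.0,"hand": 0.0}
    - {"tx": 0.008,"ty": 0.0,"tz": 0.0,"wx": 0.0,"wy": 0.0,"wz": 0.0,"hand": 0.0}
    - {"tx": 0.008,"ty": 0.0,"tz": 0.0,"wx": 0.0,"wy": 0.0,"wz": 0.0,"hand": 0.0}
    - {"tx": 0.008,"ty": 0.0,"tz": 0.0,"wx": 0.0,"wy": 0.0,"wz": 0.0,"hand": 0.0}

```text
clock: 9.0
ee_pos: [0.5224, 0.0387, 0.1462]
ee_rot: [[-0.971, 0.238, -0.013], [0.238, 0.971, 0.012], [0.015, 0.008, -1.0]]
contact_force: [-32.4, 42.1, 24.9]
gripper_width: 0.0006
```

```bash
python3 lk.py h 240 210 120 90
```

```text
9.05 [0.52467641 0.03807049 0.1461716 ] [-5.02346975  8.25209695  0.10267038]
```

View pics/hs.png

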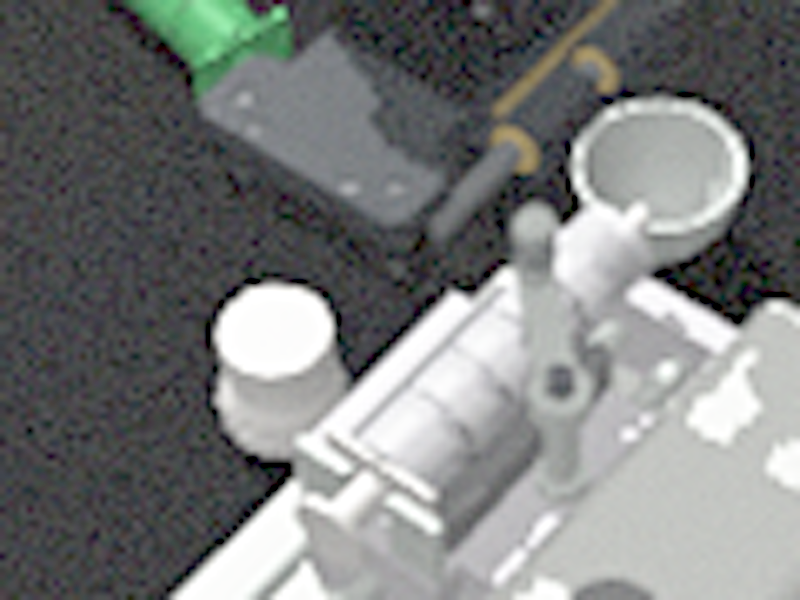

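The push jammed with a brief force peak, because the finger had slipped past the pin on its +y side. I'll back off and get behind the pin along its tangent.

Request:
apply_moves:
  series:
    - {"tx": -0.014,"ty": 0.003,"tz": 0.0,"wx": 0.0,"wy": 0.0,"wz": 0.0,"hand": 0.0}
    - {"tx": -0.004,"ty": -0.009,"tz": 0.0,"wx": 0.0,"wy": 0.0,"wz": 0.0,"hand": 0.0}
    - {"tx": -0.002,"ty": -0.009,"tz": 0.0,"wx": 0.0,"wy": 0.0,"wz": 0.0,"hand": 0.0}
    - {"tx": 0.0,"ty": 0.0,"tz": 0.0,"wx": 0.0,"wy": 0.0,"wz": 0.0,"hand": 0.0}

```text
clock: 9.45
ee_pos: [0.5073, 0.0115, 0.1469]
ee_rot: [[-0.969, 0.247, 0.001], [0.247, 0.969, -0.0], [-0.001, -0.0, -1.0]]
contact_force: [0.3, -0.4, -0.2]
gripper_width: 0.0007
```

```bash
python3 lk.py i 240 210 120 90;python3 - <<'E'
from h import *
p=np.load('pump.npy');P=arm.read_state()['ee_pos'];d=P[:2]-p[:2];c,s=np.cos(p[2]),np.sin(p[2]);print(c*d[0]+s*d[1],-s*d[0]+c*d[1])
R=arm.read_state()['ee_rot']
for z in(0,-17,-30):
  print(z,(proj('scene',P+R@np.array([0,0,z])/1e3)-[240,210])*800/120)
E
```

```text
9.5 [0.50744448 0.01241783 0.14693487] [-0.29214376  0.69443077  0.11206982]
-0.023183639283779103 0.09887653633179591
0 [435.24529801 250.13756969]
-17 [432.86306253 215.37443555]
-30 [430.99707914 188.14478873]
```

View pics/is.png

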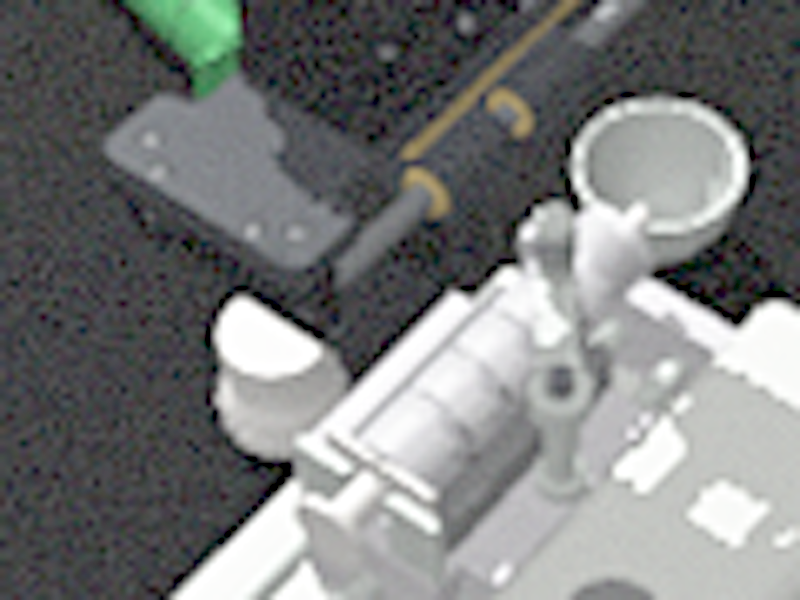

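Request:
apply_moves:
  series:
    - {"tx": 0.007,"ty": 0.003,"tz": 0.0,"wx": 0.0,"wy": 0.0,"wz": 0.0,"hand": 0.0}
    - {"tx": 0.007,"ty": 0.003,"tz": 0.0,"wx": 0.0,"wy": 0.0,"wz": 0.0,"hand": 0.0}
    - {"tx": 0.006,"ty": 0.005,"tz": 0.0,"wx": 0.0,"wy": 0.0,"wz": 0.0,"hand": 0.0}

```text
clock: 9.8
ee_pos: [0.5278, 0.0251, 0.1467]
ee_rot: [[-0.97, 0.244, -0.0], [0.244, 0.97, -0.001], [0.0, -0.001, -1.0]]
contact_force: [-0.4, -1.0, -0.1]
gripper_width: 0.0003
```

Request:
apply_moves:
  series:
    - {"tx": 0.004,"ty": 0.003,"tz": 0.0,"wx": 0.0,"wy": 0.0,"wz": 0.0,"hand": 0.0}
    - {"tx": 0.004,"ty": 0.003,"tz": 0.0,"wx": 0.0,"wy": 0.0,"wz": 0.0,"hand": 0.0}

```text
clock: 10.0
ee_pos: [0.5352, 0.0313, 0.1465]
ee_rot: [[-0.97, 0.244, -0.001], [0.244, 0.97, -0.001], [0.001, -0.001, -1.0]]
contact_force: [-1.6, -0.2, -0.3]
gripper_width: 0.0004
```

```bash
python3 lk.py j 240 210 120 90
```

```text
10.05 [0.53573633 0.03195402 0.14655409] [ 0.00499947  1.34286747 -0.03884827]
```

View pics/js.png

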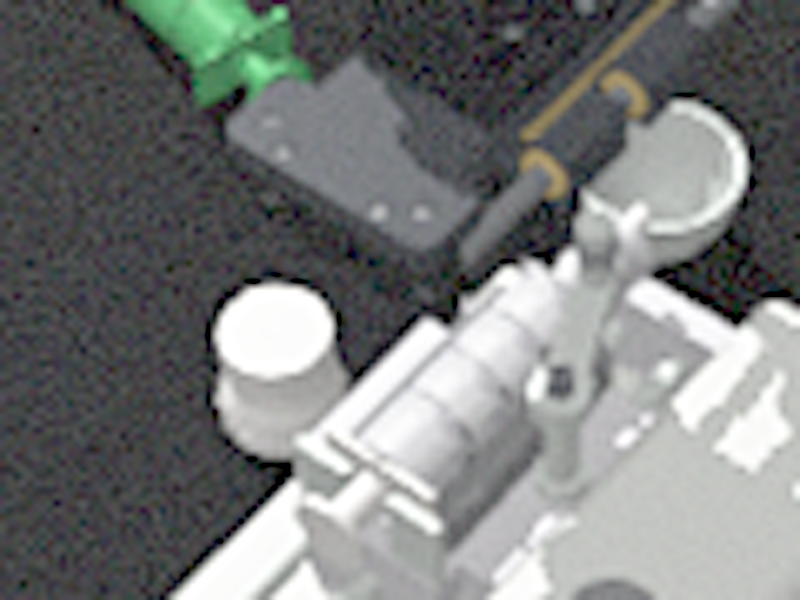

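Request:
apply_moves:
  series:
    - {"tx": 0.0055,"ty": 0.0015,"tz": 0.0,"wx": 0.0,"wy": 0.0,"wz": 0.0,"hand": 0.0}
    - {"tx": 0.005,"ty": 0.0005,"tz": 0.0,"wx": 0.0,"wy": 0.0,"wz": 0.0,"hand": 0.0}
    - {"tx": 0.004,"ty": 0.0,"tz": 0.0,"wx": 0.0,"wy": 0.0,"wz": 0.0,"hand": 0.0}

```text
clock: 10.35
ee_pos: [0.5498, 0.0333, 0.1467]
ee_rot: [[-0.97, 0.244, -0.0], [0.244, 0.97, 0.0], [0.0, 0.0, -1.0]]
contact_force: [-0.6, 1.7, 0.6]
gripper_width: 0.0001
```

```bash
python3 lk.py k 240 210 120 90
```

```text
10.4 [0.55034968 0.03321298 0.14675814] [-0.82745873  1.36172456 -1.71892179]
```

View pics/ks.png

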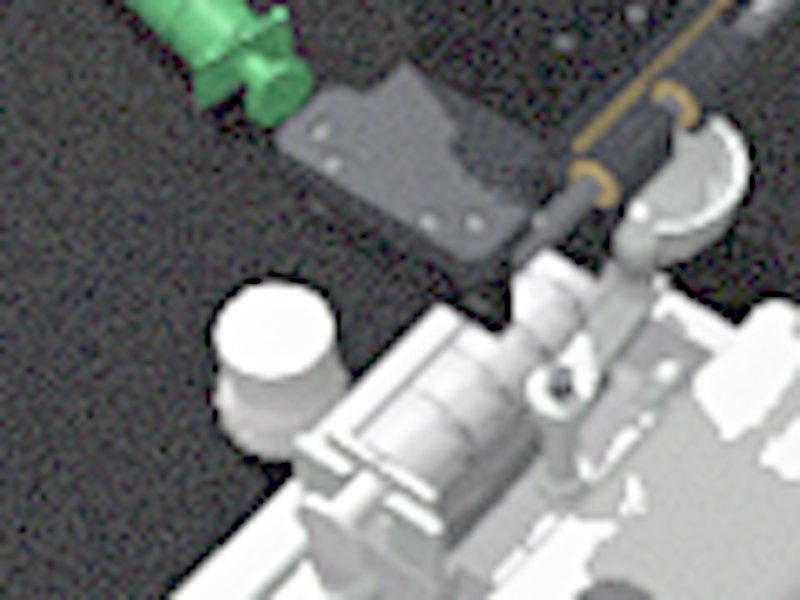

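Request:
apply_moves:
  series:
    - {"tx": 0.0015,"ty": -0.0004,"tz": 0.0,"wx": 0.0,"wy": 0.0,"wz": 0.0,"hand": 0.0}
    - {"tx": 0.0,"ty": 0.0,"tz": 0.0,"wx": 0.0,"wy": 0.0,"wz": 0.0,"hand": 0.0}

```text
clock: 10.6
ee_pos: [0.5511, 0.0324, 0.1468]
ee_rot: [[-0.97, 0.245, -0.0], [0.245, 0.97, -0.0], [0.0, -0.0, -1.0]]
contact_force: [-0.8, 0.5, 0.5]
gripper_width: 0.0004
```

Request:
apply_moves:
  series:
    - {"tx": 0.0015,"ty": -0.0004,"tz": 0.0,"wx": 0.0,"wy": 0.0,"wz": 0.0,"hand": 0.0}
    - {"tx": 0.0,"ty": 0.0,"tz": 0.0,"wx": 0.0,"wy": 0.0,"wz": 0.0,"hand": 0.0}

```text
clock: 10.8
ee_pos: [0.5515, 0.0323, 0.1466]
ee_rot: [[-0.97, 0.244, -0.002], [0.244, 0.97, 0.001], [0.002, 0.0, -1.0]]
contact_force: [-6.3, 2.4, 3.4]
gripper_width: 0.0002
```

At the stop: position held while the force rose to 6 N. I'll back off, lift away clear of the pump and check.

Request:
apply_moves:
  series:
    - {"tx": -0.01,"ty": 0.0025,"tz": 0.0,"wx": 0.0,"wy": 0.0,"wz": 0.0,"hand": 0.0}
    - {"tx": -0.015,"ty": 0.004,"tz": 0.01,"wx": 0.0,"wy": 0.0,"wz": 0.0,"hand": 0.0}
    - {"tx": 0.0,"ty": 0.0,"tz": 0.045,"wx": 0.0,"wy": 0.0,"wz": 0.0,"hand": 0.0}
    - {"tx": 0.0,"ty": 0.0,"tz": 0.045,"wx": 0.0,"wy": 0.0,"wz": 0.0,"hand": 0.0}
    - {"tx": 0.0,"ty": 0.03,"tz": 0.03,"wx": 0.0,"wy": 0.0,"wz": 0.0,"hand": 0.0}

```text
clock: 11.3
ee_pos: [0.5282, 0.0641, 0.2804]
ee_rot: [[-0.968, 0.251, 0.004], [0.251, 0.968, 0.0], [-0.004, 0.002, -1.0]]
contact_force: [1.3, -1.0, -0.1]
gripper_width: 0.0006
```

Request:
apply_moves:
  series:
    - {"tx": -0.02,"ty": 0.045,"tz": 0.0,"wx": 0.0,"wy": 0.0,"wz": 0.0,"hand": 0.0}
    - {"tx": -0.02,"ty": 0.045,"tz": 0.0,"wx": 0.0,"wy": 0.0,"wz": 0.0,"hand": 0.0}
    - {"tx": -0.02,"ty": 0.045,"tz": 0.0,"wx": 0.0,"wy": 0.0,"wz": 0.0,"hand": 0.0}
    - {"tx": -0.02,"ty": 0.045,"tz": 0.0,"wx": 0.0,"wy": 0.0,"wz": 0.0,"hand": 0.0}
    - {"tx": 0.0,"ty": 0.0,"tz": 0.0,"wx": 0.0,"wy": 0.0,"wz": 0.0,"hand": 0.0}

```text
clock: 11.8
ee_pos: [0.4437, 0.255, 0.2765]
ee_rot: [[-0.972, 0.235, -0.0], [0.235, 0.972, 0.001], [0.001, 0.001, -1.0]]
contact_force: [-0.5, -0.9, -0.8]
gripper_width: 0.0008
```

```bash
python3 lk.py z 190 220 200 150
python3 - <<'E'
from h import *
snap('top','zt.png',(295,165,515,315),3.6)
a=cv2.imread('pics/raw_top0.png').astype(int);b=cv2.imread('pics/raw_zt.png').astype(int)
E
```

```text
11.85 [0.44564975 0.25146452 0.27658368] [-0.45596913 -0.37332307  0.06412879]
```

View pics/zs.png

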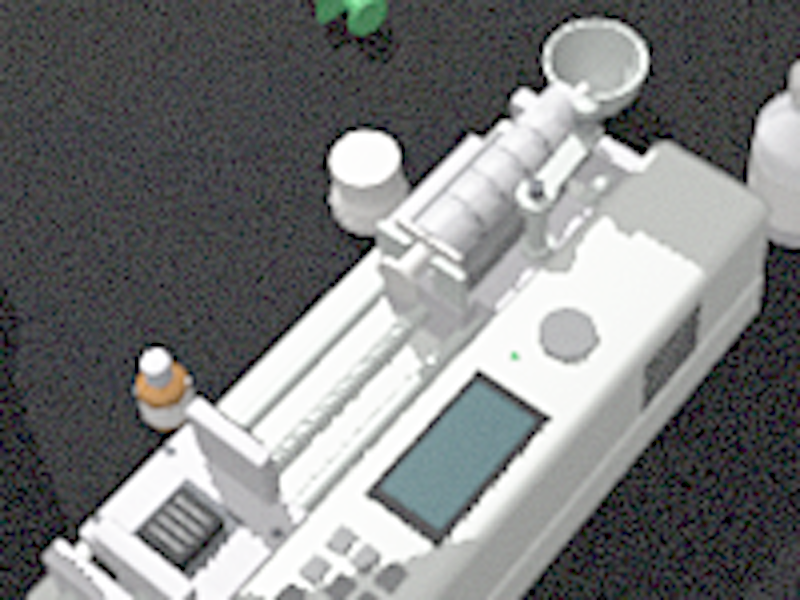

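View pics/zt.png

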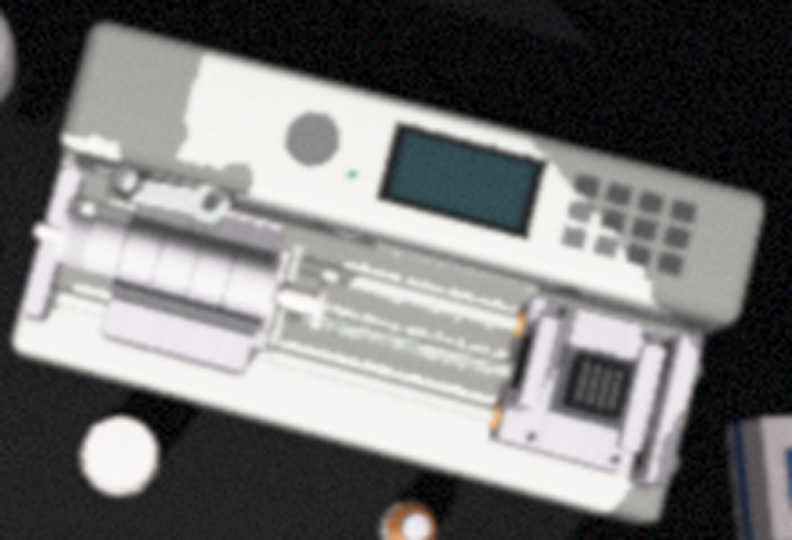

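View pics/raw_zt.png

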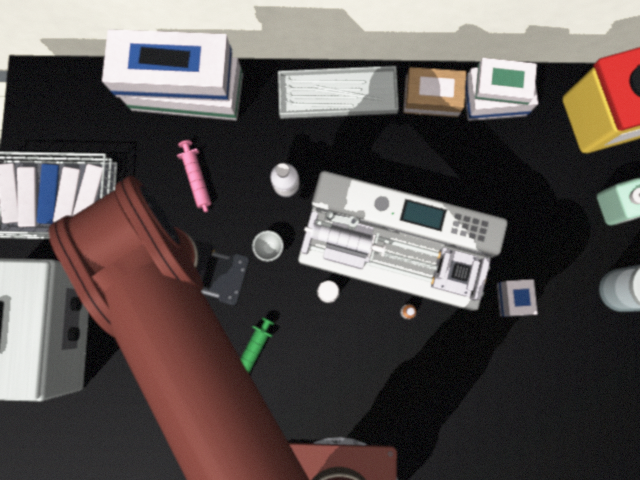

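```bash
python3 lk.py y 180 310 100 75
```

```text
11.95 [0.44769915 0.24783654 0.2768751 ] [ 0.90718359 -0.48051109  0.84383655]
```

View pics/ys.png

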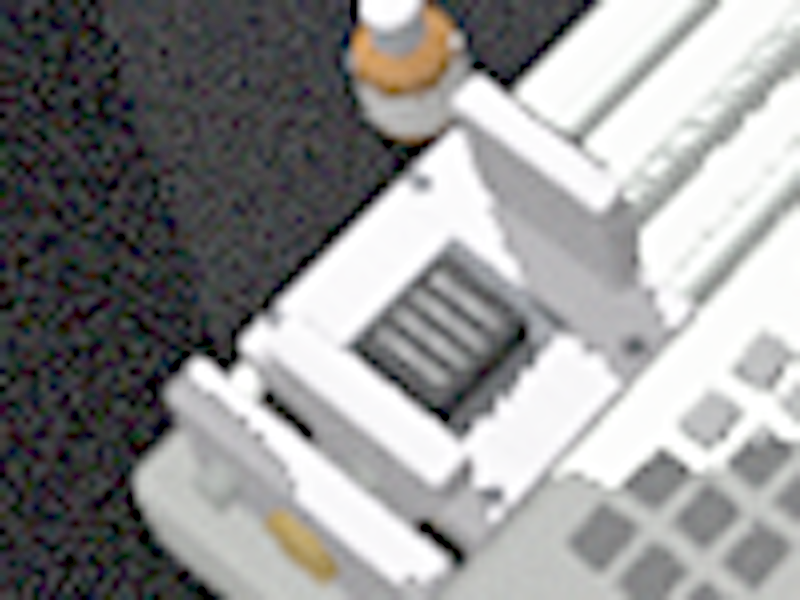

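Request:
apply_moves:
  series:
    - {"tx": 0.0,"ty": 0.0,"tz": 0.0,"wx": 0.0,"wy": 0.0,"wz": 0.0,"hand": 0.0}
    - {"tx": 0.0,"ty": 0.0,"tz": 0.0,"wx": 0.0,"wy": 0.0,"wz": 0.0,"hand": 0.0}

```text
clock: 12.15
ee_pos: [0.4482, 0.2472, 0.2769]
ee_rot: [[-0.969, 0.247, 0.0], [0.247, 0.969, 0.0], [-0.0, 0.0, -1.0]]
contact_force: [1.1, -0.2, 0.4]
gripper_width: 0.0005
```

```bash
python3 -c "
from plant import ticket; print(ticket.job_done())"
```

```text
the job is handed in; nothing more can be done
None
```

The pump is ready for the syringe change, and I handed the job in at about 12 s of the 45 s allowed.

**What I did:** I held the release button fully down with the shut fingers and slid the block back until it would go no further. I eased the push and let the button come up with the block still lightly pressed against the stop. After that I swung the clamp round by its pin until it met its stop.

**Last checks:**
- **Block:** it moved about 77 mm in the top view, where 76 mm was expected. It sits against the rubber stops, or within the 2 mm thread play. The button is up again. I didn't tug the block to test the lock.
- **Clamp:** it lies parallel to the syringe, at about 1.47–1.5 rad. I judged this from the pictures and the 6 N force rise at the stop.
- **Syringe and loose items:** the syringe is still in its cradle. By eye, the loose items stand where they were.
- **Robot:** it is clear of everything.

**What disagreed or went wrong:**
- **Pump position:** my two camera estimates differed by 6–8 mm, so I worked from averages and pictures as I went.
- **Clamp push:** the first sideways push on the pin jammed, with a brief force of about 60 N on the tool. I backed off and pushed again from behind the pin.
- **Block push:** the tool force reached about 55 N against the end stop. Both peaks were at the fingers, well below the 120 N wrist limit.

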